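Lock the tube stop at the jeweller's bench

TASK

Lock the length stop that has the piece of copper tube standing in its barrel: turn its knurled lock ring clockwise (seen from above) until the ring's lug points straight along the tongue on the housing, keeping the barrel from turning with it, and let go. Leave the lock ring of the empty stop as it is.

Things in the scene. Friction and masses are not known exactly. Their poses are not given: they have to be found in the camera images.
- stop_ring_centre (a point): Middle (on its upright axis, 56 mm above the table) of the knurled dark steel lock ring to turn: 56 mm wide, 20 mm tall. x axis: along its lug, 12 mm wide, out to 48 mm from the axis; z up. Starts 40 to 69 deg anticlockwise of home; turns easily (0.06 N m) to a firm stop at home. Above it: barrel 30 mm wide to 76 mm height, 20 mm copper tube in it to 94 mm. Below it: neck 36 mm wide.
- stop_tongue (a point): Outer end, on the top face, of the aluminium index tongue on the same stop's housing: a 10 mm wide bar running straight out from the ring's axis to 62 mm from it, top 28 mm above the table, lower than the ring. x axis: outward along it. At home the lug lies over it. The housing (flange 68 mm wide, top at 26 mm) is fixed on a pine plinth 130 x 100 x 18 mm.
- stop_barrel (a joint): Turn of the same stop's steel barrel in its housing, rad, 0 at the start, positive clockwise from above. Held only by thread friction (0.3 N m): it stays put while the ring alone is turned, but goes along if it is gripped or if the ring is forced on past its stop. Must stay within 0.2 rad (11 degrees) of 0.
- spare_lug (a point): Tip, at half its height, of the lug on the lock ring of the other stop, which has the same shape and sizes but an empty barrel with no copper tube. 48 mm from that ring's axis, 56 mm above the table. Not to be moved.
Mind the look-alikes: they are no part of the job. What is shaped like the part that bears stop_ring_centre but purple or turquoise is not meant.

How it is judged:
By the outcome, as a careful person would: the job done as asked, in the order asked, and still so for the second after the job is handed in, with the robot touching nothing.
It also fails if it takes over 29 s, if anything falls off the work surface, if the arm or the gripper's body presses on something with over 40 N, if the wrist force passes 120 N, or if a joint passes its speed limit or range.

ROBOT

A 6-joint arm with a two-finger parallel gripper is mounted at the origin on the work surface. World frame = base frame: x ahead of the robot, y to its left, z up, the work surface at z = 0. Lengths are in m, angles in degrees, forces in N, time in s.
With the tool pointing down it reaches from about 0.35 to 0.925 m from the base axis. Payload 6.4 kg.
Tool frame: the origin (TCP) lies midway between the tips of the shut fingers; the grasp point (between the pads) lies 19 mm behind it; z points along the fingers, y is the line along which they close (so a half turn about z gives the same grasp; the last joint's range is limited). The gripper opens to 85 mm and grips with 20 to 120 N. Pads are 22 mm wide; open, the fingers measure 114 mm over their backs; the gripper's body (76 mm by 85 mm) begins 54 mm behind the grasp point. The pads swing forward as they close: fully open they stand 13 mm farther back than shut.
Start: joints at [62.332, 14.043, 89.255, -0, 76.702, -9.975], TCP at [0.198, 0.619, 0.231] pointing down, gripper open.
Joint ranges: [-179.41, 179.41], [-58.25, 129.5], [7.25, 145.43], [-54.29, 234.29], [11.92, 165.04], [-157.13, 157.13]. Speed limits (degrees/s): [147.25, 147.25, 180, 180, 180, 180].

INTERFACE

Orientations are given as [roll, pitch, yaw] about the fixed x, y, z axes, in that order (R = Rz(yaw) Ry(pitch) Rx(roll)).
In Python, from workcell import * gives the robot as it stands.
- The arm moves only by the tool play_rows, never from a script. Its argument "steps" is text: rows parted by semicolons, each of 7 numbers parted by spaces: the shift along the tool's x, y, z in cm, then the turn, a rotation vector about the tool's x, y, z in rad, then the finger opening in cm, from 0 to 8.54. In form: dx dy dz ax ay az gripper; .... A call has 1 to 5 rows; each row shifts and turns the commanded pose from where the row before left it, along the tool's axes as they then stand; what a row does not reach is not made up. A row lasts 1/8 s, in which the tool goes at most 62.5 mm and 10.7 degrees, less where a joint would pass 70% of its speed; a pose out of reach is approached as far as the arm can. A call is refused whole if a number of a shift passes 6.25 or a number of a turn 0.188, either way. A call with a gripper value outside its range is refused whole. The fingers move at their own pace and stop on an object; "grip_force" is the grip in N (left out, the last holds). Time passes only in rows, so rows that do not move let the fingers close. It gives the time, the measured TCP pose, the force, the opening and the grip force at its end, in the units of the state.
- get_state(): the state, without advancing time (a new reading comes with each control period).
- snapshot(name): name is "scene" or "top" or "wrist"; returns a dict with "image" (400x640x3 uint8, red, green, blue), "fx", "fy", "cx", "cy" (pixels), "R" (3x3) and "t" (3): a world point X has camera coordinates R X + t; the wrist camera has in their place "tool_from_camera" (4x4, takes a point from camera to tool coordinates, whose origin is the TCP and whose axes are the flange's). Camera axes: x right, y down, z forward; pixel columns grow to the right and rows downward; lengths in m; the calibration is good to about 2 mm. A picture is of the moment at which its call begins: read the wrist's pose just before it. There is no depth.
- close_job(): hands the job in; it is judged then, once.
The state is a dict: "clock": time; "joints": joint angles; "joint_velocities": joint speeds; "joint_efforts": joint torques, N m; "eef_pos": TCP position; "eef_rot": TCP orientation; "wrist_force": force on the tool from outside, world axes, zero at the start; "torque": the same for the moment, N m; "finger_gap": finger opening in m; "finger_force": force on a finger pad.
Only numpy, scipy, OpenCV 4.12 (cv2) and the standard library are available. Lean on these libraries where they do the work, as an engineer would, in place of code of your own. Each camera call takes 0.05 s, during which the arm holds its last target. There are 200 camera calls.

## Working session

There is one attempt and no reset: what is moved stays moved. The work goes in short steps, Python scripts to look and compute and a tool call to move; the robot and the scene stay as the last step left them, time stands still between calls to the robot, and variables do not carry over. Pictures are saved under pics/ and viewed, at most 10 in all, crops included, and the job is handed in when it is done.

Besides the shell and the picture viewer there is one more tool, called after "Request:" by a JSON object that holds its "name" and its "arguments". play_rows: Moves the arm, as the interface text tells. Its arguments: {"type":"object","properties":{"steps":{"type":"string"},"grip_force":{"type":"number"}},"required":["steps"]}

```bash
mkdir -p pics; python3 - <<'E'
from workcell import *
import cv2,pickle
s=get_state();print(s)
for n in ("top","scene"):
    d=snapshot(n);cv2.imwrite(f"pics/{n}0.png",d["image"][:,:,::-1]);pickle.dump(d,open(n+"0.pkl","wb"))
    print(n,d["fx"],d["cx"],d["cy"],d["R"],d["t"])
E
```

```text
{'clock': 0.0, 'joints': array([ 6.23310243e+01,  1.40844232e+01,  8.93254900e+01, -1.48259792e-03,
        7.67015867e+01, -9.97584069e+00]), 'joint_velocities': array([-0.00980227,  0.07592321,  0.17447708,  0.10885411, -0.0781012 ,
       -0.15960092]), 'joint_efforts': array([-1.11355439e-03, -4.29492223e+01, -3.26123643e+01, -1.98349539e-04,
        5.43217830e-03,  2.29980617e-05]), 'eef_pos': array([0.19728992, 0.61874598, 0.2301715 ]), 'eef_rot': array([-1.79889936e+02, -1.78950781e-02,  1.62307190e+02]), 'wrist_force': array([-0.41780971, -0.94170936,  0.1407494 ]), 'torque': array([-0.01913303, -0.05028667, -0.01993906]), 'finger_force': 0.0, 'finger_gap': 0.08525806147632191}
top 406.73950223341535 313.4875338052243 198.57697965168543 [[-0.00996959 -0.99973015 -0.02098169]
 [-0.99563305  0.01187206 -0.09259522]
 [ 0.09281933  0.01996693 -0.99548274]] [0.03321955 0.4737571  1.02125336]
scene 468.5843169432766 314.2175702552016 194.20411313962268 [[ 0.80734352  0.58988259  0.01532893]
 [ 0.49609764 -0.66446059 -0.55890899]
 [-0.31950521  0.4588362  -0.82908731]] [-0.38300517 -0.20084902  1.14770359]
```

View pics/top0.png

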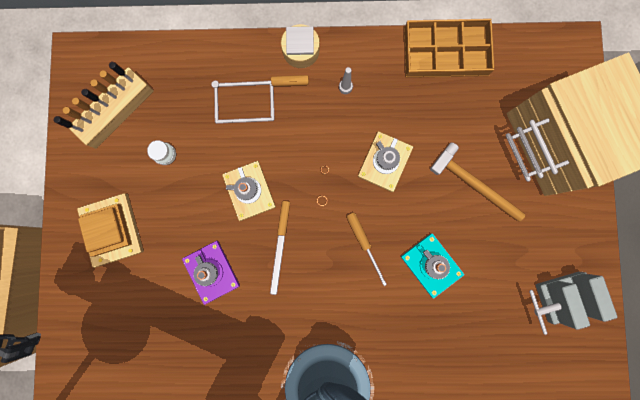

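View pics/scene0.png

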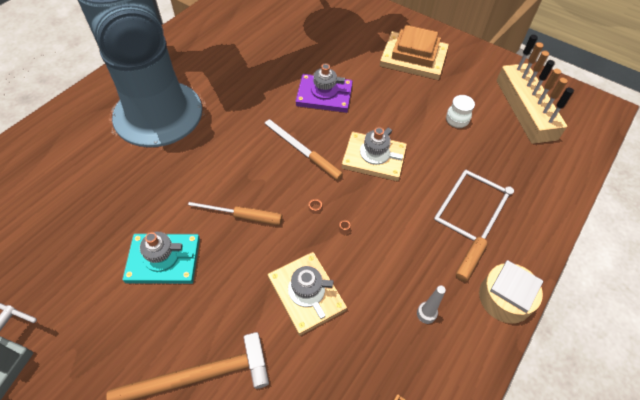

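Candidates in the top view are pine with copper tube (246,188), pine and empty (387,157), purple (206,272) and turquoise (437,266). Only the pine stop at (246,188), which is at (377,145) in the scene view, has both a pine plinth and copper in its barrel. I'll confirm it in an enlarged crop.

```bash
python3 - <<'E'
import cv2,numpy as np
a=cv2.imread("pics/top0.png")[155:225,210:280];b=cv2.imread("pics/scene0.png")[115:185,340:410]
f=lambda i:cv2.resize(i,(395,395),interpolation=cv2.INTER_CUBIC)
cv2.imwrite("pics/crop0.png",np.hstack([f(a),f(b)]))
E
```

```text
(no output)
```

View pics/crop0.png

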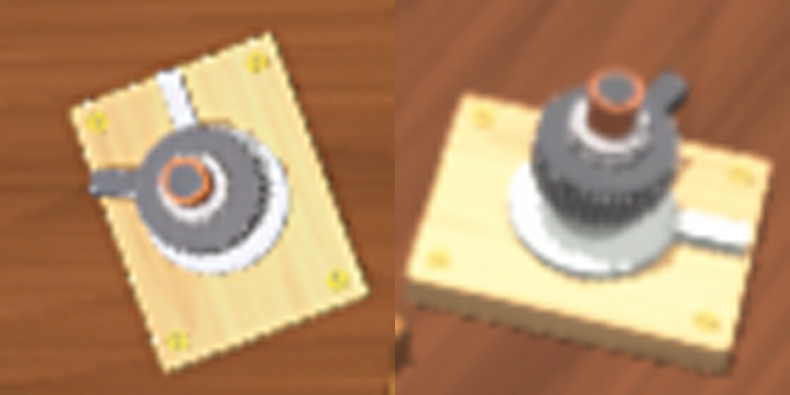

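The left crop (top view) shows copper in the barrel on pine. In crop pixels the tube top is at (185,181), the ring's top face around (203,190), the lug tip (93,184) and the tongue tip (168,75). The lug is anticlockwise of the tongue, as described.

```bash
cat > h.py <<'E'
import pickle,numpy as np
def ray(d,u,v,z):
    r=d["R"].T@np.array([(u-d["cx"])/d["fx"],(v-d["cy"])/d["fy"],1]);c=-d["R"].T@d["t"]
    return c+r*(z-c[2])/r[2]
E
python3 - <<'E'
from h import *
t=pickle.load(open("top0.pkl","rb"));s=pickle.load(open("scene0.pkl","rb"))
k=395/70
T=lambda x,y,z:ray(t,210+(x+.5)/k-.5,155+(y+.5)/k-.5,z)
S=lambda x,y,z:ray(s,340+(x-395+.5)/k-.5,115+(y+.5)/k-.5,z)
P={"tubeT":T(185,181,.094),"ringT":T(203,190,.066),"lugT":T(93,183,.062),"tongT":T(168,75,.028),
"pl":sum(T(x,y,.018) for x,y in[(70,108),(268,35),(368,293),(165,372)])/4,
"tubeS":S(616,91,.094),"lugS":S(676,83,.066),"tongS":S(752,234,.028)}
c=(P["tubeT"]+P["tubeS"])/2
for n,p in P.items():
    e=p-c;print(n,p.round(4),np.hypot(*e[:2]).round(4),np.degrees(np.arctan2(e[1],e[0])).round(1))
E
```

```text
tubeT [0.4982 0.1973 0.094 ] 0.0012 142.7
ringT [0.4976 0.1949 0.066 ] 0.0023 -130.7
lugT [0.5018 0.2443 0.062 ] 0.0477 86.8
tongT [0.5554 0.2184 0.028 ] 0.0603 21.2
pl [0.4982 0.1972 0.018 ] 0.0011 148.2
tubeS [0.5001 0.1959 0.094 ] 0.0012 -37.3
lugS [0.5065 0.2372 0.066 ] 0.0412 79.7
tongS [0.5587 0.2196 0.028 ] 0.0638 21.1
```

Centre is about (0.499, 0.1965), the lug at about 87° and the tongue at about 21°, so the turn is about 65° clockwise and every size agrees. Next I move over the stop, turn across the lug, and look with the wrist camera.

Request:
{"name": "play_rows", "arguments": {"steps": "-4.16 -3.1 0 0 0 0 8.5; -4.16 -3.1 0 0 0 0 8.5; -4.16 -3.1 0 0 0 0 8.5; -4.16 -3.1 0 0 0 0 8.5; -4.16 -3.1 0 0 0 0 8.5", "grip_force": 40}}

```text
clock: 0.72
eef_pos: [0.3491, 0.4068, 0.2309]
eef_rot: [-180.0, -0.0, 162.3]
wrist_force: [0.4, -0.5, 0.4]
finger_gap: 0.085
finger_force: 0.0
```

Request:
{"name": "play_rows", "arguments": {"steps": "-4.16 -3.1 0 0 0 0 8.5; -4.16 -3.1 0 0 0 0 8.5; -4.16 -3.1 0 0 0 0 8.5; -4.16 -3.1 0 0 0 0 8.5; -4.16 -3.1 0 0 0 0 8.5"}}

```text
clock: 1.35
eef_pos: [0.5002, 0.1959, 0.231]
eef_rot: [-180.0, -0.0, 162.3]
wrist_force: [1.6, 1.2, 0.1]
finger_gap: 0.0847
finger_force: 0.0
```

Request:
{"name": "play_rows", "arguments": {"steps": "0 0 0 0 0 0.185 8.5; 0 0 0 0 0 0.185 8.5; 0 0 0 0 0 0.185 8.5; 0 0 0 0 0 0.185 8.5; 0 0 0 0 0 0.185 8.5"}}

```text
clock: 1.98
eef_pos: [0.4993, 0.1974, 0.2308]
eef_rot: [-179.9, -0.0, 109.0]
wrist_force: [0.7, 0.5, 0.7]
finger_gap: 0.0847
finger_force: 0.0
```

Request:
{"name": "play_rows", "arguments": {"steps": "0 0 0 0 0 0.185 8.5; 0 0 0 0 0 0.185 8.5; 0 0 0 0 0 0 8.5; 0 0 0 0 0 0 8.5"}}

```text
clock: 2.48
eef_pos: [0.4995, 0.1975, 0.231]
eef_rot: [-180.0, 0.0, 88.3]
wrist_force: [0.0, 0.3, 0.3]
finger_gap: 0.0852
finger_force: 0.0
```

```bash
python3 - <<'E'
from workcell import *
import cv2,pickle
s=get_state();d=snapshot("wrist");d["s"]=s;pickle.dump(d,open("w1.pkl","wb"))
print(s["eef_pos"],s["eef_rot"],s["joints"],s["wrist_force"],s["torque"],d["tool_from_camera"],d["fx"])
cv2.imwrite("pics/w1.png",d["image"][:,:,::-1])
E
```

```text
[0.49949058 0.19747265 0.23104818] [-1.79973896e+02  5.08731362e-03  8.82533127e+01] [ 9.46992476e+00 -1.12571034e+00  1.05782768e+02  9.04452058e-05
  7.53695366e+01  1.12165904e+01] [0.03707401 0.26464674 0.31974176] [ 0.02277506  0.00925053 -0.03590642] [[ 6.55895759e-04 -9.49369768e-01 -3.14160170e-01  8.00934135e-02]
 [ 9.99999580e-01  8.23978332e-04 -4.02229967e-04  2.37487620e-04]
 [ 6.40726144e-04 -3.14159774e-01  9.49369910e-01 -1.43242663e-01]
 [ 0.00000000e+00  0.00000000e+00  0.00000000e+00  1.00000000e+00]] 350.8998873284928
```

View pics/w1.png

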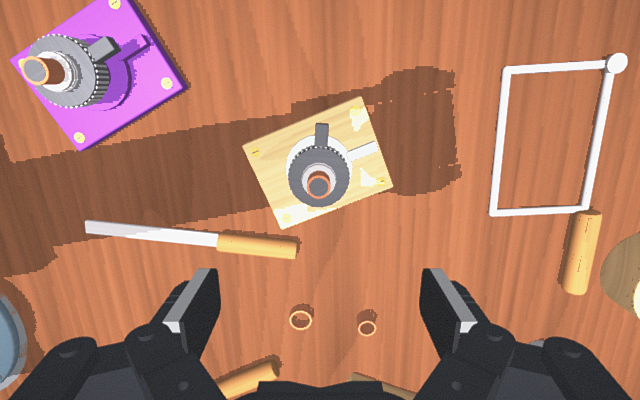

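The wrist view shows the stop at the tube top (318,186), lug tip (321,125) and tongue tip (375,147). An enlarged crop will refine these.

```bash
python3 - <<'E'
import cv2
a=cv2.imread("pics/w1.png")[95:235,240:400]
cv2.imwrite("pics/w1c.png",cv2.resize(a,None,fx=4,fy=4,interpolation=cv2.INTER_CUBIC))
E
```

```text
(no output)
```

View pics/w1c.png

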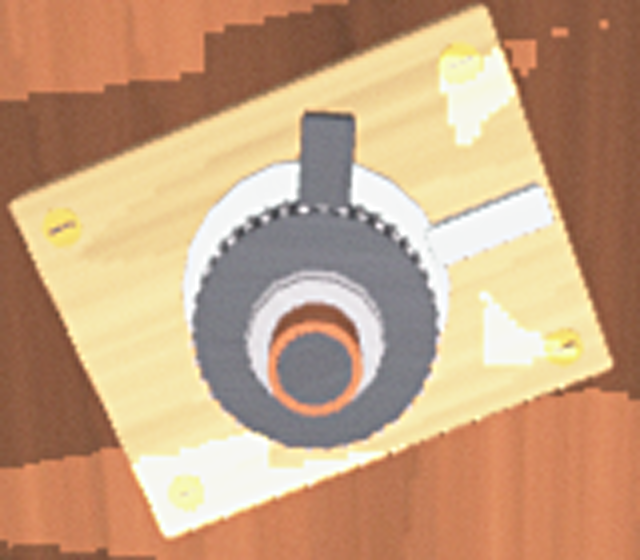

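```bash
cat >> h.py <<'E'
from scipy.spatial.transform import Rotation as Ro
def wcam(d):
    T=np.array(d["tool_from_camera"]);s=d["s"];Rw=Ro.from_euler("xyz",s["eef_rot"],degrees=True).as_matrix()
    R=Rw@T[:3,:3];p=Rw@T[:3,3]+s["eef_pos"]
    return dict(R=R.T,t=-R.T@p,fx=d["fx"],fy=d["fy"],cx=d["cx"],cy=d["cy"])
E
python3 - <<'E'
from h import *
w=wcam(pickle.load(open("w1.pkl","rb")))
W=lambda x,y,z:ray(w,240+(x+.5)/4-.5,95+(y+.5)/4-.5,z)
P={"tube":W(315,367,.094),"barrel":W(315,338,.076),"ringL":W(192,327,.066),"ringR":W(438,327,.066),"lugtip":W(329,114,.061),
"lugroot":W(325.5,200,.061),"tongtip":W(547,204,.028),"tongroot":W(432,245,.028),
"pl":sum(W(x,y,.018) for x,y in[(10,205),(488,6),(611,366),(168,539)])/4}
c=P["tube"]
for n,p in P.items():
    e=p-c;print(n,p.round(4),np.hypot(*e[:2]).round(4),np.degrees(np.arctan2(e[1],e[0])).round(1))
for a,b in(("lugroot","lugtip"),("tongroot","tongtip")):
    e=P[b]-P[a];print(np.degrees(np.arctan2(e[1],e[0])))
def ang(a,b,z):
    e=W(*b,z)-W(*a,z);return np.degrees(np.arctan2(e[1],e[0])).round(1)
print("lug edges",ang((300,200),(303,114),.062),ang((350,200),(355,114),.062),"plinth",ang((10,205),(488,6),.018),ang((168,539),(611,366),.018),ang((168,539),(10,205),.018),ang((611,366),(488,6),.018),"tong",ang((428,230),(540,186),.028),ang((440,263),(553,222),.028))
E
```

```text
tube [0.4986 0.1981 0.094 ] 0.0 0.0
barrel [0.4985 0.1996 0.076 ] 0.0015 91.2
ringL [0.4707 0.2004 0.066 ] 0.028 175.3
ringR [0.5263 0.1988 0.066 ] 0.0277 1.3
lugtip [0.503  0.2462 0.061 ] 0.0482 84.8
lugroot [0.5017 0.2274 0.061 ] 0.0294 83.9
tongtip [0.5562 0.2195 0.028 ] 0.0615 20.3
tongroot [0.5278 0.2101 0.028 ] 0.0316 22.3
pl [0.4988 0.1979 0.018 ] 0.0003 -52.5
86.03296293479802
18.269312110571878
lug edges 86.0 85.3 plinth 20.3 20.9 110.3 109.8 tong 20.1 18.7
```

Centre is (0.4986, 0.198), the lug at about 85.3° and the tongue at about 20.3°, so I need 65° clockwise. I'll descend around the ring.

Request:
{"name": "play_rows", "arguments": {"steps": "0.05 -0.09 4.5 0 0 0 8.5; 0 0 4.5 0 0 0 8.5; 0 0 4.5 0 0 0 8.5; 0 0 3.0 0 0 0 8.5; 0 0 0 0 0 0 8.5"}}

```text
clock: 3.15
eef_pos: [0.4966, 0.1976, 0.0638]
eef_rot: [-179.7, 0.1, 88.2]
wrist_force: [-0.8, 0.3, -0.4]
finger_gap: 0.0849
finger_force: 0.0
```

Request:
{"name": "play_rows", "arguments": {"steps": "0 0 1.5 0 0 0 8.5; 0 0 1.4 0 0 0 8.5; 0 0 0 0 0 0 8.5; 0 0 0 0 0 0 7", "grip_force": 30}}

```text
clock: 3.65
eef_pos: [0.4992, 0.1981, 0.0377]
eef_rot: [180.0, -0.0, 88.1]
wrist_force: [0.9, 0.4, -0.1]
finger_gap: 0.0707
finger_force: 0.0
```

Request:
{"name": "play_rows", "arguments": {"steps": "0 0 0 0 0 0 6.2; 0 0 0 0 0 0 5.9; 0 0 0 0 0 0 5.9"}}

```text
clock: 4.03
eef_pos: [0.4989, 0.1981, 0.0375]
eef_rot: [180.0, -0.0, 88.1]
wrist_force: [0.1, 0.5, -0.1]
finger_gap: 0.0594
finger_force: 0.0
```

Request:
{"name": "play_rows", "arguments": {"steps": "0 0 0 0 0 0 5.6; 0 0 0 0 0 0 5.3; 0 0 0 0 0 0 5.0; 0 0 0 0 0 0 5.0", "grip_force": 30}}

```text
clock: 4.53
eef_pos: [0.4984, 0.1981, 0.0375]
eef_rot: [-179.9, 0.0, 88.1]
wrist_force: [-4.6, 0.1, 5.4]
finger_gap: 0.055
finger_force: 31.1
```

```bash
python3 -c "
from workcell import *
s=get_state();print(s['eef_pos'],s['eef_rot'],s['wrist_force'],s['torque'],s['finger_gap'],s['finger_force'])"
```

```text
[0.49843944 0.19806354 0.03748185] [-1.79942319e+02  7.36868729e-03  8.81113267e+01] [-4.59523342  0.13954051  5.39120719] [-0.05822922  0.69597502 -0.01499627] 0.05500127993179409 31.145651936531067
```

The grip is centred. Now I turn clockwise.

Request:
{"name": "play_rows", "arguments": {"steps": "0 0 0 0 0 0.12 5; 0 0 0 0 0 0.17 5; 0 0 0 0 0 0.17 5; 0 0 0 0 0 0.17 5; 0 0 0 0 0 0.17 5"}}

```text
clock: 5.15
eef_pos: [0.498, 0.1983, 0.0374]
eef_rot: [-179.9, 0.1, 42.0]
wrist_force: [-6.4, -0.2, 7.0]
finger_gap: 0.0551
finger_force: 31.3
```

Request:
{"name": "play_rows", "arguments": {"steps": "0 0 0 0 0 0.15 5; 0 0 0 0 0 0.05 5; 0 0 0 0 0 0 5; 0 0 0 0 0 0 5"}}

```text
clock: 5.65
eef_pos: [0.498, 0.1983, 0.0374]
eef_rot: [-179.9, 0.1, 30.8]
wrist_force: [-6.4, 0.7, 6.0]
finger_gap: 0.0552
finger_force: 31.4
```

```bash
python3 - <<'E'
from workcell import *
import cv2,pickle
s=get_state();print(s['eef_pos'],s['eef_rot'],s['wrist_force'],s['torque'],s['finger_gap'],s['finger_force'],s["joints"])
d=snapshot("wrist");d["s"]=s;pickle.dump(d,open("w2.pkl","wb"))
a=d["image"][:,:,::-1];cv2.imwrite("pics/w2.png",a)
E
```

```text
[0.4980031  0.19831736 0.03744862] [-1.79922756e+02  9.08120298e-02  3.08025366e+01] [-6.37371094  0.71538679  5.95915701] [ 0.13407705  0.90441853 -0.02670413] 0.05517598168398502 31.37550562620163 [9.56886961e+00 1.43330524e+01 1.11761639e+02 4.83322396e-02
 5.40179406e+01 6.87379590e+01]
```

View pics/w2.png

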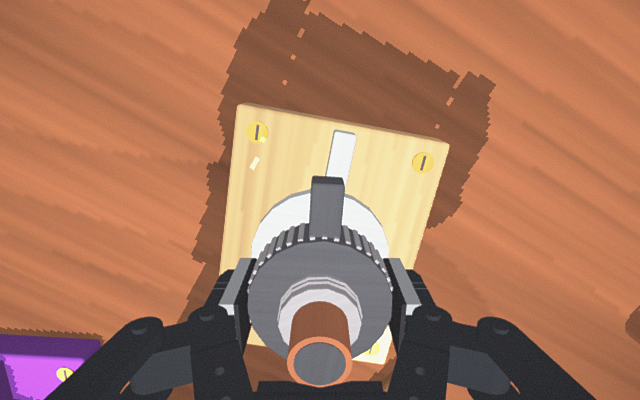

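The ring turned with the gripper. The lug (tip 327,178) is nearly over the tongue (tip 344,131), with a few degrees left.

```bash
python3 - <<'E'
from h import *
w=wcam(pickle.load(open("w2.pkl","rb")))
c=np.array([.4984,.1982])
for n,u,v,z in(("lugtipTop",328,178,.062),("lugtip.06",328,178,.060),("tong",344,131.5,.028),("tongmid",337,178,.028),("tube",320,361,.094)):
    p=ray(w,u,v,z);e=p[:2]-c;print(n,p.round(4),np.hypot(*e).round(4),np.degrees(np.arctan2(e[1],e[0])).round(1))
a=lambda p,q,z:(lambda e:np.degrees(np.arctan2(e[1],e[0])).round(1))(ray(w,*q,z)-ray(w,*p,z))
print("tong edges",a((326,176),(333,132),.028),a((348,180),(355.5,133),.028),"plinth",a((239,104),(448,143),.018)+90)
print("lug edges",a((309.5,226),(312,180),.062),a((343,226),(344,180),.062))
E
```

```text
lugtipTop [0.5428 0.2208 0.062 ] 0.0498 27.0
lugtip.06 [0.5424 0.2205 0.06  ] 0.0493 26.9
tong [0.5567 0.2204 0.028 ] 0.0624 20.8
tongmid [0.5377 0.2121 0.028 ] 0.0417 19.5
tube [0.4989 0.1978 0.094 ] 0.0007 -40.6
tong edges 22.4 23.5 plinth 20.5
lug edges 27.4 30.9
```

About 6–7.5° remains. I'll approach the stop in small steps and watch the z torque.

Request:
{"name": "play_rows", "arguments": {"steps": "0 0 0 0 0 0.04 5; 0 0 0 0 0 0.04 5; 0 0 0 0 0 0 5"}}

```text
clock: 6.08
eef_pos: [0.498, 0.1983, 0.0375]
eef_rot: [-179.9, 0.1, 26.2]
wrist_force: [-6.4, 0.1, 7.1]
finger_gap: 0.0553
finger_force: 31.4
```

```bash
cat > st.py <<'E'
from workcell import *
s=get_state();print(s['clock'],s['eef_rot'],s['wrist_force'],s['torque'],s['joint_efforts'][5])
E
python3 st.py
```

```text
6.075 [-1.79928734e+02  9.81855687e-02  2.62086368e+01] [-6.43842543  0.13573985  7.13501024] [ 0.14393493  0.95712022 -0.11329238] -0.006156042072689161
```

Request:
{"name": "play_rows", "arguments": {"steps": "0 0 0 0 0 0.01 5; 0 0 0 0 0 0.01 5; 0 0 0 0 0 0 5"}}

```text
clock: 6.45
eef_pos: [0.498, 0.1984, 0.0375]
eef_rot: [-179.9, 0.1, 25.1]
wrist_force: [-6.7, 1.1, 7.2]
finger_gap: 0.055
finger_force: 31.4
```

```bash
python3 st.py
```

```text
6.45 [-1.79931246e+02  9.52667464e-02  2.50734858e+01] [-6.74103433  1.14963378  7.18090765] [ 0.14760437  0.8929049  -0.04527654] -0.052243745885789394
```

Request:
{"name": "play_rows", "arguments": {"steps": "0 0 0 0 0 0.008 5; 0 0 0 0 0 0 5"}}

```text
clock: 6.7
eef_pos: [0.498, 0.1984, 0.0374]
eef_rot: [-179.9, 0.1, 24.6]
wrist_force: [-6.8, 1.0, 6.8]
finger_gap: 0.055
finger_force: 31.4
```

```bash
python3 st.py
```

```text
6.7 [-1.79929420e+02  9.71469263e-02  2.46180300e+01] [-6.78631886  1.03053579  6.81470453] [0.14843882 0.91042613 0.01024118] -0.03641899907961488
```

Request:
{"name": "play_rows", "arguments": {"steps": "0 0 0 0 0 0.008 5; 0 0 0 0 0 0 5"}}

```text
clock: 6.95
eef_pos: [0.498, 0.1984, 0.0374]
eef_rot: [-179.9, 0.1, 24.2]
wrist_force: [-5.7, 1.0, 7.9]
finger_gap: 0.0549
finger_force: 31.4
```

```bash
python3 st.py
```

```text
6.95 [-1.79931920e+02  1.00185039e-01  2.41597549e+01] [-5.73507646  1.04082561  7.89153587] [ 0.13514904  0.90863274 -0.01607315] -0.036161758471280336
```

Request:
{"name": "play_rows", "arguments": {"steps": "0 0 0 0 0 0.008 5; 0 0 0 0 0 0 5"}}

```text
clock: 7.2
eef_pos: [0.498, 0.1984, 0.0375]
eef_rot: [-179.9, 0.1, 23.7]
wrist_force: [-5.7, 1.2, 8.0]
finger_gap: 0.0553
finger_force: 31.4
```

```bash
python3 st.py
```

```text
7.2 [-1.79941428e+02  9.99854445e-02  2.37412129e+01] [-5.70286969  1.15833996  7.97461547] [0.23017632 0.90312705 0.13783145] 0.1525323372334242
```

Request:
{"name": "play_rows", "arguments": {"steps": "0 0 0 0 0 0.004 5; 0 0 0 0 0 0 5"}}

```text
clock: 7.45
eef_pos: [0.498, 0.1984, 0.0375]
eef_rot: [-179.9, 0.1, 23.5]
wrist_force: [-5.5, 0.6, 6.6]
finger_gap: 0.0553
finger_force: 31.4
```

```bash
python3 - <<'E'
exec(open("st.py").read())
import cv2,pickle
d=snapshot("wrist");d["s"]=s;pickle.dump(d,open("w3.pkl","wb"))
cv2.imwrite("pics/w3.png",cv2.resize(d["image"][90:290,220:430,::-1],None,fx=3,fy=3,interpolation=cv2.INTER_CUBIC)[:600])
E
```

```text
7.45 [-1.79947876e+02  1.03460076e-01  2.35379965e+01] [-5.4787666   0.60748706  6.62484858] [0.19961869 0.89127687 0.22140377] 0.23714742623269558
```

View pics/w3.png

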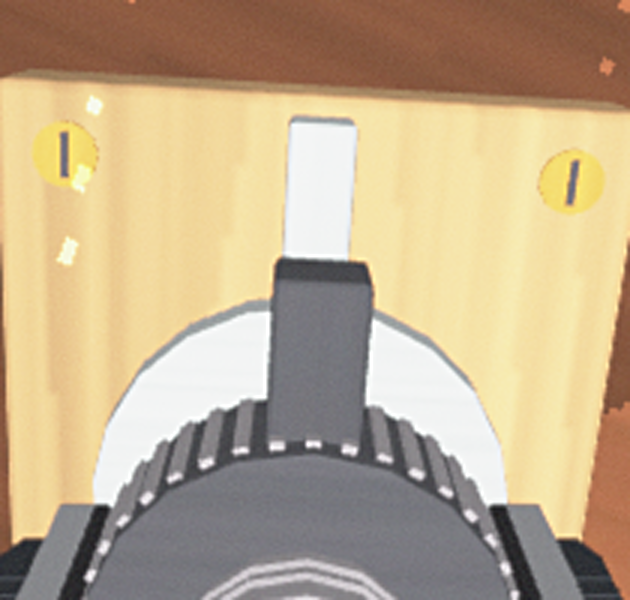

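The lug lies over the tongue and the torque has risen to 0.24 N m, so the ring is at its stop with the barrel not yet slipping. I'll release and rise.

Request:
{"name": "play_rows", "arguments": {"steps": "0 0 0 0 0 0 6; 0 0 0 0 0 0 7.5; 0 0 0 0 0 0 8.5; 0 0 0 0 0 0 8.5"}}

```text
clock: 8.0
eef_pos: [0.4989, 0.198, 0.0373]
eef_rot: [180.0, -0.0, 23.5]
wrist_force: [-0.1, 0.1, 0.7]
finger_gap: 0.0848
finger_force: 0.0
```

Request:
{"name": "play_rows", "arguments": {"steps": "0 0 -2 0 0 0 8.5; 0 0 -4 0 0 0 8.5; 0 0 -5 0 0 0 8.5; 0 0 -5 0 0 0 8.5; 0 0 -3 0 0 0 8.5"}}

```text
clock: 8.62
eef_pos: [0.4997, 0.1982, 0.2305]
eef_rot: [179.9, -0.2, 23.5]
wrist_force: [0.0, -0.1, -0.2]
finger_gap: 0.0851
finger_force: 0.0
```

Request:
{"name": "play_rows", "arguments": {"steps": "0 0 0 0 0 0 8.5; 0 0 0 0 0 0 8.5"}}

```text
clock: 8.88
eef_pos: [0.498, 0.1979, 0.2257]
eef_rot: [-180.0, 0.1, 23.5]
wrist_force: [0.1, 0.5, 0.0]
finger_gap: 0.0851
finger_force: 0.0
```

```bash
python3 - <<'E'
exec(open("st.py").read())
import cv2,pickle
d=snapshot("wrist");d["s"]=s;pickle.dump(d,open("w4.pkl","wb"))
cv2.imwrite("pics/w4.png",cv2.resize(d["image"][80:230,220:420,::-1],None,fx=4,fy=4,interpolation=cv2.INTER_CUBIC))
E
```

```text
8.875 [-1.79969412e+02  1.27205336e-01  2.34773887e+01] [0.0680151  0.4895234  0.01840272] [ 0.00566897 -0.00711468  0.04622112] 2.7166975655745773e-05
```

View pics/w4.png

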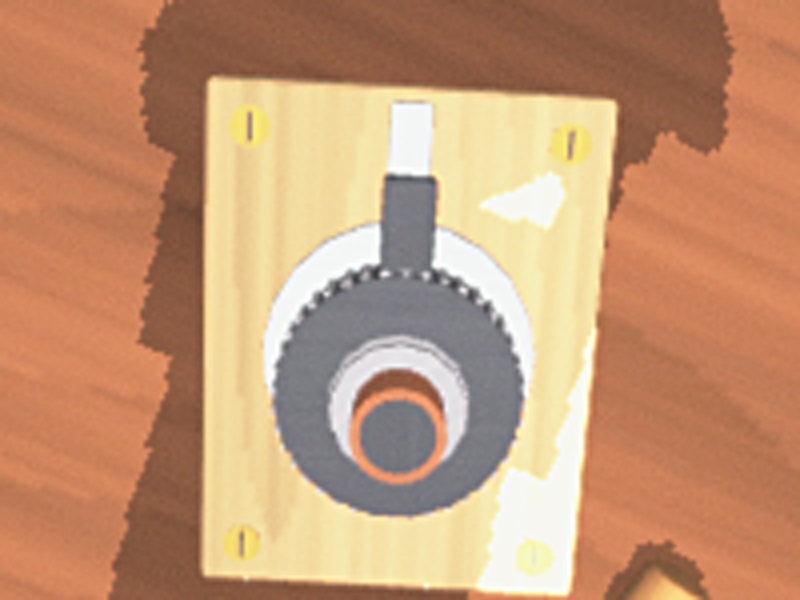

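The lug (tip 411,177) lies straight along the tongue (tip 412,103) and the gripper is clear, so I'm handing in.

```bash
python3 -c "
from workcell import *
print(close_job())"
```

```text
the job is handed in; nothing more can be done
None
```

The lock ring of the stop with the copper tube is turned clockwise to its firm stop, with its lug straight along the tongue. The torque stayed below the barrel's slip level at every reading, the empty stop was not touched, and the job was handed in at about 9 s with the gripper clear.

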